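# Bring the yellow bottle to the front of the seasoning carousel

## Robot

A 6-joint arm with a two-finger parallel gripper is mounted at the origin on a cart in front of the work surface, level with it; the furniture and walls round the work are solid. World frame = base frame: x ahead of the robot, y to its left, z up, the work surface at z = 0. Lengths are in m, angles in degrees, forces in N, time in s.
With the tool pointing down it reaches from about 0.375 to 0.9 m from the base axis. Payload 3.1 kg.
Tool frame: the origin (TCP) lies on the centre line of the jaws, within the pads' length; the fingertips stand 17 mm ahead of it and the grasp point (between the pads) lies 2 mm behind it; y points along the fingers, x is the direction in which the jaws open and shut, and the axes are right-handed (so a half turn about y gives the same grasp; the last joint's range is limited). The gripper opens to 85 mm and grips with 20 to 120 N. Pads are 22 mm wide; open, the fingers measure 114 mm over their backs; the gripper's body (76 mm by 85 mm) begins 54 mm behind the grasp point. The pads swing forward as they close: fully open they stand 13 mm farther back than shut.
Start: joints at [55.09, 30.224, 82.088, -0, 67.689, -10.227], TCP at [0.261, 0.568, 0.248] pointing down, gripper open.
Joint ranges: [-176.69, 176.69], [-43.24, 126.21], [12.49, 139.97], [-82, 262], [0, 151.66], [-163.58, 163.58]. Speed limits (degrees/s): [159.86, 159.86, 180, 180, 180, 180].

## Interface

Orientations are given as a 3x3 rotation matrix whose columns are the frame's x, y, z axes.
In Python, from workcell import arm, camera gives the robot as it stands.
- The arm moves only by the tool drive_tool, never from a script. Its argument "plan" is a list of rows, each an object with "claw": the finger opening in mm, from 0 to 85.4; "xyz": the shift along the tool's x, y, z in units of 25 mm (1.0 is 25 mm), a list of three; "roll": the turn about the tool's y in rad. In form: [{"claw": claw, "xyz": [x, y, z], "roll": roll}, ...]. A call has 1 to 5 rows; each row shifts and turns the commanded pose from where the row before left it, along the tool's axes as they then stand; what a row does not reach is not made up. A row lasts 1/8 s, in which the tool goes at most 62.5 mm and 10.7 degrees, less where a joint would pass 70% of its speed; a pose out of reach is approached as far as the arm can. A call is refused whole if a number of a shift passes 1 or a number of a turn 0.188, either way. A call with a gripper value outside its range is refused whole. The fingers move at their own pace and stop on an object; the grip force is fixed at half the most. Time passes only in rows, so rows that do not move let the fingers close. It gives the time, the measured TCP pose, the force and the opening at its end, in the units of the state.
- arm.get_state(): the state, without advancing time (a new reading comes with each control period).
- camera(name): name is "scene" or "top" or "wrist"; returns a dict with "image" (400x640x3 uint8, red, green, blue), "camera_matrix" (3x3 intrinsics, pixels), "R" (3x3) and "t" (3): a world point X has camera coordinates R X + t. Camera axes: x right, y down, z forward; pixel columns grow to the right and rows downward; lengths in m; the calibration is good to about 2 mm. The wrist camera is an equidistant fisheye: a pixel r from the principal point sees the ray r / f radians off the axis. A picture is of the moment at which its call begins. There is no depth.
- arm.sign_off(): hands the job in, once; it reports no verdict.
The state is a dict: "t": time; "joint_pos": joint angles; "joint_vel": joint speeds; "tau": joint torques, N m; "eef_pos": TCP position; "tcp_rot": TCP orientation; "wrist_force": force on the tool from outside, world axes, zero at the start; "moment": the same for the moment, N m; "finger_gap": finger opening in m.
Only numpy, scipy, OpenCV 4.12 (cv2) and the standard library are available. Lean on these libraries where they do the work, as an engineer would, in place of code of your own. Each camera call takes 0.05 s, during which the arm holds its last target.

## Task

Turn the seasoning carousel by pushing the black knobs on its rim, until the yellow squeeze bottle stands in line with the red arrow, on the arrow's side. Only push, never grip a knob; do not touch the bottles, mill or shaker, which must ride round upright on the tray, and leave everything else on the worktop where it is. Then draw back and leave the carousel at rest.

Things in the scene. Friction and masses are not known exactly. Their poses are not given: they have to be found in the camera images.
- foot: Fixed dark steel foot under the tray. At the carousel's front a flat tongue (44 mm wide, 6 mm high) sticks out to 220 mm from the centre, with a red arrow head pointing in at the tray. Origin: on the worktop, on the tray's turning axis. -x runs from the centre along the tongue through the arrow: the front, within 0.3 rad of facing straight back (world -x) to the robot's side. z up.
- carousel (a joint): Turn of the round aluminium tray (344 mm diameter), rad, counterclockwise from above; reads 0 at the start however the tray stands. Turns several times round either way; a stiff bearing (0.25 N m, 1.6 N at a knob) keeps it where it is left. Flat rim (radii 138 to 172 mm) 42 mm above the worktop. A cross of grey walls, tops 61 mm above the worktop (hub 68 mm), parts it in quarters.
- tray_centre (a point): The centre of the tray's floor, on the axis, 36 mm above the worktop; its x and y axes turn with the tray, z up. At the start of every run the four seasonings stand on its +x, +y, -x and -y axes; the knobs stand at 22.5, 67.5, ... degrees from +x. Overhead, a shelf with hanging pans begins at about world x = 0.67, and a ladle hangs near x = 0.64, y = 0.15, its bowl 250 mm above the worktop.
- sq_oil: The yellow squeeze bottle with a white nozzle, 45 mm diameter, 178 mm tall. Loose, stands on the tray in one of its four quarters, its axis 64 mm from the tray's centre. A black rubber sleeve, 52 mm diameter, 16 mm tall, is round its foot. Origin: centre of its underside, 38 mm above the worktop; z up.
- sq_jus: The brown squeeze bottle with a white nozzle, 44 mm diameter, 172 mm tall. Loose, stands on the tray in one of its four quarters, its axis 64 mm from the tray's centre. A black rubber sleeve, 52 mm diameter, 16 mm tall, is round its foot. Origin: centre of its underside, 38 mm above the worktop; z up.
- mill_1: Dark brown turned wooden mill, 58 mm diameter, 170 mm tall. Loose, stands on the tray in one of its four quarters, its axis 64 mm from the tray's centre. A black rubber sleeve, 64 mm diameter, 16 mm tall, is round its foot. Origin: centre of its underside, 38 mm above the worktop; z up.
- salt_shaker: Steel shaker with a perforated cap, 69 mm diameter, 96 mm tall. Loose, stands on the tray in one of its four quarters, its axis 64 mm from the tray's centre. Origin: centre of its underside, 36 mm above the worktop; z up.
- knob0 (a point): Centre of the flat top of push knob 0 of eight alike: black upright stubs on the tray's rim, 16 mm diameter, 32 mm tall (tops 74 mm above the worktop), on a circle of 155 mm radius about the tray's axis, 45 degrees apart, numbered counterclockwise from above. They turn with the tray.
- knob1 (a point): Centre of the flat top of push knob 1 of eight alike: black upright stubs on the tray's rim, 16 mm diameter, 32 mm tall (tops 74 mm above the worktop), on a circle of 155 mm radius about the tray's axis, 45 degrees apart, numbered counterclockwise from above. They turn with the tray.
- knob2 (a point): Centre of the flat top of push knob 2 of eight alike: black upright stubs on the tray's rim, 16 mm diameter, 32 mm tall (tops 74 mm above the worktop), on a circle of 155 mm radius about the tray's axis, 45 degrees apart, numbered counterclockwise from above. They turn with the tray.
- knob3 (a point): Centre of the flat top of push knob 3 of eight alike: black upright stubs on the tray's rim, 16 mm diameter, 32 mm tall (tops 74 mm above the worktop), on a circle of 155 mm radius about the tray's axis, 45 degrees apart, numbered counterclockwise from above. They turn with the tray.
- knob4 (a point): Centre of the flat top of push knob 4 of eight alike: black upright stubs on the tray's rim, 16 mm diameter, 32 mm tall (tops 74 mm above the worktop), on a circle of 155 mm radius about the tray's axis, 45 degrees apart, numbered counterclockwise from above. They turn with the tray.
- knob5 (a point): Centre of the flat top of push knob 5 of eight alike: black upright stubs on the tray's rim, 16 mm diameter, 32 mm tall (tops 74 mm above the worktop), on a circle of 155 mm radius about the tray's axis, 45 degrees apart, numbered counterclockwise from above. They turn with the tray.
- knob6 (a point): Centre of the flat top of push knob 6 of eight alike: black upright stubs on the tray's rim, 16 mm diameter, 32 mm tall (tops 74 mm above the worktop), on a circle of 155 mm radius about the tray's axis, 45 degrees apart, numbered counterclockwise from above. They turn with the tray.
- knob7 (a point): Centre of the flat top of push knob 7 of eight alike: black upright stubs on the tray's rim, 16 mm diameter, 32 mm tall (tops 74 mm above the worktop), on a circle of 155 mm radius about the tray's axis, 45 degrees apart, numbered counterclockwise from above. They turn with the tray.
- sauce_pan_c: Steel sauce pan, 206 x 290 x 75 mm with its handle, loose on the worktop beside the carousel; not part of the job. Origin: centre of its underside; z up.
- probe: Yellow food thermometer with a thin steel tip, lying flat, 38 x 226 x 18 mm, loose on the worktop beside the carousel; not part of the job. Origin: centre of its underside; z up.
- kitchen_roll_1: Standing kitchen roll, about 80 mm diameter, 228 mm tall, loose on the worktop beside the carousel; not part of the job. Origin: centre of its underside; z up.
- timer: Red and white kitchen timer, 62 mm diameter, 54 mm tall, loose on the worktop beside the carousel; not part of the job. Origin: centre of its underside; z up.
- tongs_1: Steel tongs lying flat, 330 x 65 x 39 mm, long axis about x, loose on the worktop beside the carousel; not part of the job. Origin: centre of its underside; z up.

How it is judged:
By the outcome, as a careful person would: the job done as asked, in the order asked, and still so for the second after the job is handed in, with the robot touching nothing.
It also fails if it takes over 64 s, if anything falls off the work surface, if the arm or the gripper's body presses on something with over 40 N, if the wrist force passes 120 N, or if a joint passes its speed limit or range.

## Working session

There is one attempt and no reset: what is moved stays moved. The work goes in short steps, Python scripts to look and compute and a tool call to move; the robot and the scene stay as the last step left them, time stands still between calls to the robot, and variables do not carry over. Pictures are saved under pics/ and viewed, and the job is handed in when it is done.

Besides the shell and the picture viewer there is one more tool, called after "Request:" in YAML: its name, and indented under it one key for each argument. drive_tool: Moves the arm, as the interface text tells. Its arguments: {"type":"object","properties":{"plan":{"type":"array","items":{"type":"object","properties":{"claw":{"type":"number"},"xyz":{"type":"array","items":{"type":"number"}},"roll":{"type":"number"}}}}},"required":["plan"]}

```bash
mkdir -p pics; ls; cat > h.py <<'E'
import numpy as np, cv2
from workcell import arm, camera
def snap(n,f):
    c=camera(n); cv2.imwrite(f'pics/{f}.png',c['image'][:,:,::-1]); return c
def pix2plane(c,u,v,z):
    K=np.array(c['camera_matrix']);R=np.array(c['R']);t=np.array(c['t'])
    d=R.T@np.linalg.solve(K,[u,v,1]); o=-R.T@t
    return o+d*(z-o[2])/d[2]
def proj(c,X):
    p=np.array(c['camera_matrix'])@(np.array(c['R'])@np.array(X)+c['t']); return p[:2]/p[2]
E
python3 - <<'E'
from h import *
import pickle
cs={n:snap(n,n+'0') for n in('scene','top','wrist')}
pickle.dump(cs,open('c0.pkl','wb'))
for n in cs: print(n,cs[n]['camera_matrix'],-np.array(cs[n]['R']).T@cs[n]['t'])
s=arm.get_state(); print(s)
E
```

```text
pics
scene [[392.20086642   0.         315.36972776]
 [  0.         392.20086642 200.82080885]
 [  0.           0.           1.        ]] [-0.16817404 -0.75933022  1.24020986]
top [[397.06546003   0.         319.57038616]
 [  0.         397.06546003 194.73154566]
 [  0.           0.           1.        ]] [ 0.34467285 -0.03953284  1.47238078]
wrist [[309.70691629   0.         320.34657231]
 [  0.         309.70691629 199.19163247]
 [  0.           0.           1.        ]] [0.18661491 0.60127029 0.37218915]
{'t': 0.15, 'joint_pos': array([ 5.50907494e+01,  3.02674665e+01,  8.21405069e+01,  7.79874977e-04,
        6.76903012e+01, -1.02278521e+01]), 'joint_vel': array([ 0.11285419, -0.1022704 , -0.13194376,  0.15947958,  0.10594004,
       -0.05934372]), 'tau': array([ 9.06702335e-04, -4.42745733e+01, -1.78276169e+01, -2.18039877e-04,
        5.59532331e-03, -2.92892844e-05]), 'eef_pos': array([0.26064883, 0.56747055, 0.24754505]), 'tcp_rot': array([[ 4.17575966e-01, -9.91906351e-04, -9.08641474e-01],
       [ 9.08640452e-01, -1.39937113e-03,  4.17577024e-01],
       [-1.68572394e-03, -9.99998529e-01,  3.16942485e-04]]), 'wrist_force': array([-0.72876199,  0.73744957,  0.44260172]), 'moment': array([-0.02333251, -0.0234329 ,  0.03103747]), 'finger_gap': 0.08531502653852913}
```

View pics/top0.png

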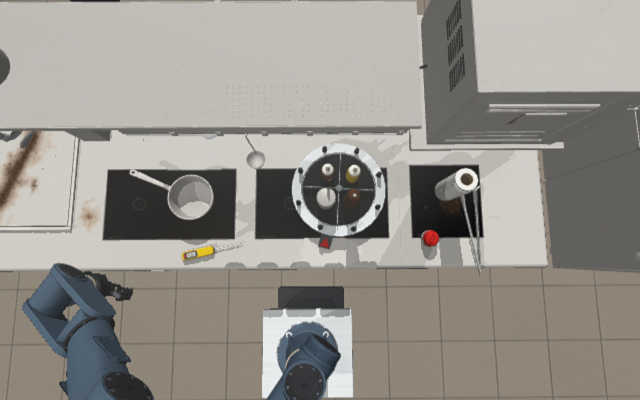

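View pics/scene0.png

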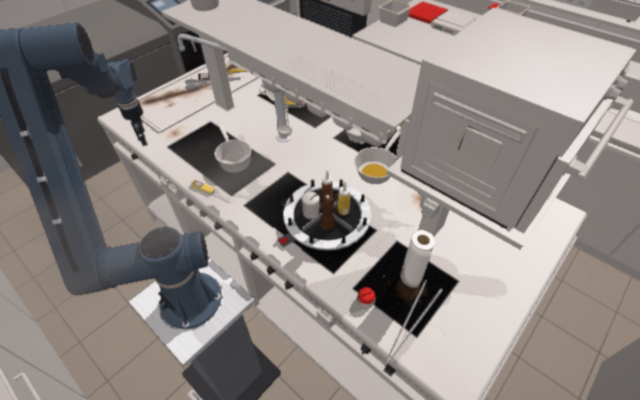

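```bash
python3 - <<'E'
import cv2
im=cv2.imread('pics/top0.png')[130:260,270:410]
cv2.imwrite('pics/topz.png',cv2.resize(im,None,fx=4.6,fy=4.6,interpolation=cv2.INTER_CUBIC))
im=cv2.imread('pics/scene0.png')[165:285,240:390]
cv2.imwrite('pics/scz.png',cv2.resize(im,None,fx=5,fy=5,interpolation=cv2.INTER_CUBIC)[:600])
E
```

```text
(no output)
```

View pics/topz.png

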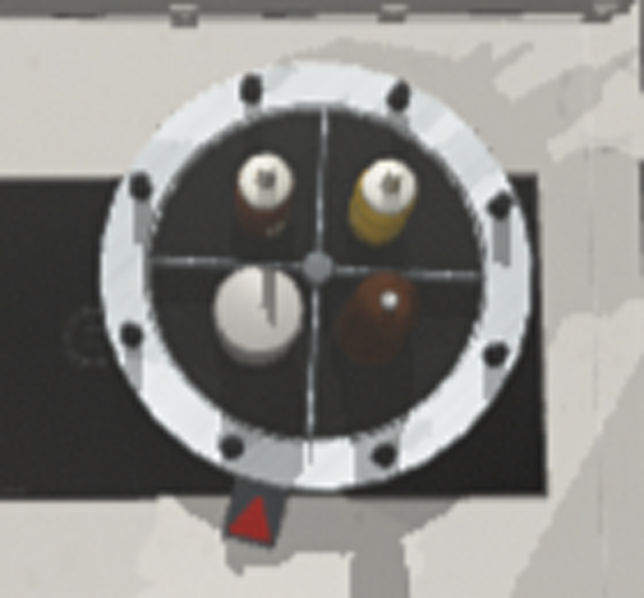

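View pics/scz.png

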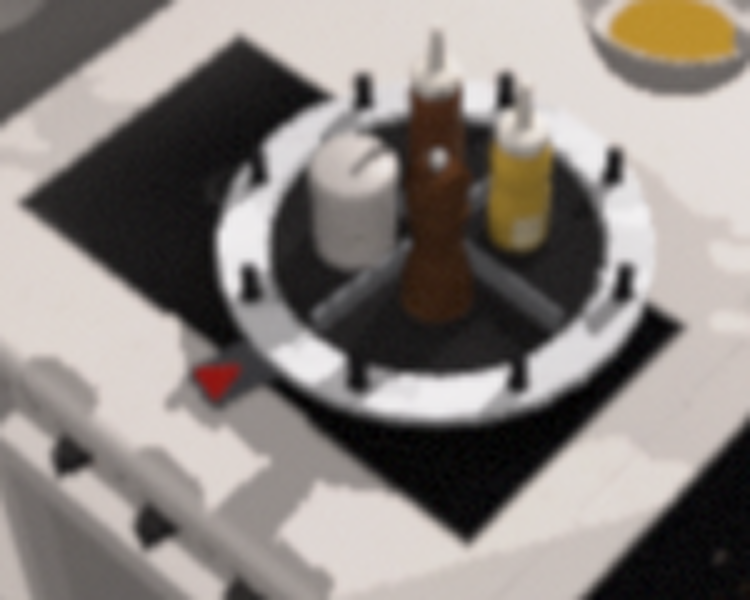

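```bash
cat >> h.py <<'E'
def knobs(c,cx=None,dump=False):
    im=c['image'].astype(int)
    O=np.array(proj(c,[*cx,0.06]))
    g=im.max(2); out=[]
    sub=g.astype(np.float32)
    m=((g<70)).astype(np.uint8)
    # keep annulus of rim: knob mid plane
    yy,xx=np.mgrid[:400,:640]
    P=np.zeros((400,640))
    K=np.array(c['camera_matrix']);R=np.array(c['R']);t=np.array(c['t'])
    d=np.stack([xx,yy,np.ones_like(xx)],-1)@np.linalg.inv(K).T@R
    o=-R.T@t
    X=o+d*((0.065-o[2])/d[...,2])[...,None]
    r=np.hypot(X[...,0]-cx[0],X[...,1]-cx[1])
    m=m*(abs(r-0.157)<0.016)
    n,l,st,ce=cv2.connectedComponentsWithStats(m.astype(np.uint8))
    for i in range(1,n):
        if st[i,4]>4:
            w=np.where(l==i,np.clip(110-g,0,110),0).astype(float); W=w.sum()
            u,v=(w*xx).sum()/W,(w*yy).sum()/W
            out.append((st[i,4],u,v,*pix2plane(c,u,v,0.06)[:2]))
    return np.array(out)
E
python3 - <<'E'
from h import *
import pickle
from scipy.optimize import least_squares
c=pickle.load(open('c0.pkl','rb'))['top']
cx=pix2plane(c,270+318/4.6,130+267/4.6,0.068)[:2]; print('hub',cx)
np.set_printoptions(precision=4,suppress=True)
for it in range(2):
    k=knobs(c,cx); 
    r=least_squares(lambda p:np.hypot(k[:,3]-p[0],k[:,4]-p[1])-p[2],[*cx,0.155],loss='soft_l1',f_scale=0.002)
    print(k,r.x); cx=r.x[:2]
a=np.degrees(np.arctan2(k[:,4]-cx[1],k[:,3]-cx[0])); print(np.sort(a), (a%45))
im=c['image'].astype(int)
m=(im[...,0]>110)&(im[...,1]<70)&(im[...,2]<70)
n,l,st,ce=cv2.connectedComponentsWithStats(m.astype(np.uint8))
for i in range(1,n):
    if st[i,4]>10:
        p=pix2plane(c,*ce[i],0.006)[:2]; print(st[i],ce[i],p,np.degrees(np.arctan2(p[1]-cx[1],p[0]-cx[0])),np.hypot(*(p-cx)))
        ys,xs=np.nonzero(l==i)
for nm,u,v in(('oil',390,185),('jus',265,180)):
    p=pix2plane(c,270+u/4.6,130+v/4.6,0.19)[:2]-cx; print(nm,p,np.degrees(np.arctan2(p[1],p[0])),np.hypot(*p))
E
```

```text
hub [ 0.5781832  -0.11896353]
[[ 14.     324.096  149.2071   0.724   -0.0666]
 [ 11.     356.1871 150.9719   0.7165  -0.184 ]
 [ 13.     300.1381 170.5509   0.6449   0.0211]
 [ 69.     382.9407 195.0436   0.5528  -0.2767]
 [ 13.     378.3592 174.5048   0.6282  -0.2625]
 [ 14.     298.2383 202.5501   0.5279   0.028 ]
 [ 12.     377.3495 206.7984   0.5104  -0.2553]
 [ 12.     320.0222 226.8904   0.4401  -0.0493]
 [ 14.     353.1972 228.6411   0.433   -0.1671]] [ 0.5782 -0.1177  0.154 ]
[[ 14.     324.096  149.2071   0.724   -0.0666]
 [ 11.     356.1871 150.9719   0.7165  -0.184 ]
 [ 13.     300.1381 170.5509   0.6449   0.0211]
 [ 41.     384.7968 186.3965   0.5843  -0.2845]
 [ 13.     378.3592 174.5048   0.6282  -0.2625]
 [ 14.     298.2383 202.5501   0.5279   0.028 ]
 [ 12.     377.3495 206.7984   0.5104  -0.2553]
 [ 16.     378.0601 215.5451   0.4789  -0.2569]
 [ 12.     320.0222 226.8904   0.4401  -0.0493]
 [ 14.     353.1972 228.6411   0.433   -0.1671]] [ 0.5779 -0.1183  0.1544]
[-161.3781 -125.5265 -116.2363  -87.7971  -70.7718  -25.354    19.4918
   64.3538  108.8934  153.4265] [19.4918 19.646  19.3538  2.2029 19.2282 18.8934 18.7637  9.4735 18.4265
 18.6219]
[423 230  16  16 178] [431.0449 237.4551] [ 0.4017 -0.458 ] -117.42098457113286 0.3826985088867869
[320 238   8   9  45] [324.2667 242.8   ] [ 0.3853 -0.0648] 164.47884233658743 0.19992022220030947
oil [ 0.0392 -0.0463] -49.792410964427 0.06064923381790265
jus [0.0434 0.0433] 44.87765874111056 0.0613042519145903
```

Request:
drive_tool:
  plan:
    - {"claw":0,"xyz":[0,0,0],"roll":-0.128}
    - {"claw":0,"xyz":[0,0,0],"roll":-0.128}
    - {"claw":0,"xyz":[-0.5,0,-0.21],"roll":0}
    - {"claw":0,"xyz":[-0.98,0,-0.42],"roll":0}
    - {"claw":0,"xyz":[-0.98,0,-0.42],"roll":0}

```text
t: 0.78
eef_pos: [0.2761, 0.5011, 0.248]
tcp_rot: [[0.176, -0.0, -0.984], [0.984, -0.001, 0.176], [-0.001, -1.0, 0.0]]
wrist_force: [0.0, 0.6, 0.0]
finger_gap: -0.0001
```

Request:
drive_tool:
  plan:
    - {"claw":0,"xyz":[-0.98,0,-0.42],"roll":0}
    - {"claw":0,"xyz":[-0.98,0,-0.42],"roll":0}
    - {"claw":0,"xyz":[-0.98,0,-0.42],"roll":0}
    - {"claw":0,"xyz":[-0.98,0,-0.42],"roll":0}
    - {"claw":0,"xyz":[-0.98,0,-0.42],"roll":0}

```text
t: 1.4
eef_pos: [0.3063, 0.3713, 0.2483]
tcp_rot: [[0.177, -0.0, -0.984], [0.984, -0.001, 0.177], [-0.001, -1.0, 0.0]]
wrist_force: [0.2, 0.6, -0.6]
finger_gap: 0.0001
```

Request:
drive_tool:
  plan:
    - {"claw":0,"xyz":[-0.98,0,-0.42],"roll":0}
    - {"claw":0,"xyz":[-0.98,0,-0.42],"roll":0}
    - {"claw":0,"xyz":[-0.98,0,-0.42],"roll":0}
    - {"claw":0,"xyz":[-0.98,0,-0.42],"roll":0}
    - {"claw":0,"xyz":[-0.98,0,-0.42],"roll":0}

```text
t: 2.02
eef_pos: [0.3365, 0.2417, 0.2483]
tcp_rot: [[0.177, -0.0, -0.984], [0.984, -0.0, 0.177], [-0.0, -1.0, 0.0]]
wrist_force: [0.4, 0.3, 0.2]
finger_gap: 0.0
```

Request:
drive_tool:
  plan:
    - {"claw":0,"xyz":[-0.98,0,-0.42],"roll":0}
    - {"claw":0,"xyz":[-0.98,0,-0.42],"roll":0}
    - {"claw":0,"xyz":[-0.98,0,-0.42],"roll":0}
    - {"claw":0,"xyz":[-0.98,0,-0.42],"roll":0}
    - {"claw":0,"xyz":[-0.98,0,-0.42],"roll":0}

```text
t: 2.65
eef_pos: [0.3666, 0.1122, 0.2483]
tcp_rot: [[0.177, -0.0, -0.984], [0.984, -0.0, 0.177], [-0.0, -1.0, 0.0]]
wrist_force: [-0.1, 0.9, 0.1]
finger_gap: 0.0001
```

Request:
drive_tool:
  plan:
    - {"claw":0,"xyz":[-0.98,0,-0.42],"roll":0}
    - {"claw":0,"xyz":[-0.98,0,-0.42],"roll":0}
    - {"claw":0,"xyz":[-0.98,0,-0.42],"roll":0}
    - {"claw":0,"xyz":[-0.98,0,-0.42],"roll":0}
    - {"claw":0,"xyz":[-0.98,0,-0.42],"roll":0}

```text
t: 3.28
eef_pos: [0.3969, -0.0174, 0.2483]
tcp_rot: [[0.177, -0.0, -0.984], [0.984, -0.0, 0.177], [-0.0, -1.0, 0.0]]
wrist_force: [0.8, -0.9, 0.8]
finger_gap: 0.0001
```

Request:
drive_tool:
  plan:
    - {"claw":0,"xyz":[-0.98,0,-0.42],"roll":0}
    - {"claw":0,"xyz":[-0.98,0,-0.42],"roll":0}
    - {"claw":0,"xyz":[-0.98,0,-0.42],"roll":0}
    - {"claw":0,"xyz":[-0.98,0,-0.42],"roll":0}
    - {"claw":0,"xyz":[-0.98,0,-0.42],"roll":0}

```text
t: 3.9
eef_pos: [0.4273, -0.1469, 0.2483]
tcp_rot: [[0.177, -0.001, -0.984], [0.984, 0.0, 0.177], [0.0, -1.0, 0.001]]
wrist_force: [0.2, -0.1, 0.4]
finger_gap: -0.0003
```

Request:
drive_tool:
  plan:
    - {"claw":0,"xyz":[-0.98,0,-0.42],"roll":0}
    - {"claw":0,"xyz":[-0.98,0,-0.42],"roll":0}
    - {"claw":0,"xyz":[-0.98,0,-0.42],"roll":0}
    - {"claw":0,"xyz":[-0.5,0,-0.42],"roll":0}
    - {"claw":0,"xyz":[0,0,0],"roll":0}

```text
t: 4.53
eef_pos: [0.4549, -0.2389, 0.2482]
tcp_rot: [[0.175, 0.0, -0.984], [0.984, -0.0, 0.175], [-0.0, -1.0, -0.0]]
wrist_force: [0.6, 0.7, 0.5]
finger_gap: 0.0001
```

```bash
python3 - <<'E'
from h import *
s=arm.get_state(); p=s['eef_pos']; R=s['tcp_rot']
print(p, R.T@(np.array([0.550,-0.2756,p[2]])-p)/0.025, s['joint_pos'])
snap('scene','s1')
E
```

```text
[ 0.45487441 -0.23893277  0.24819869] [-7.76369761e-01  1.17400823e-03 -4.00332731e+00] [-4.01923389e+01  2.16929495e+01  9.79013302e+01  9.23695629e-03
  6.03910461e+01 -1.20092383e+02]
```

View pics/s1.png

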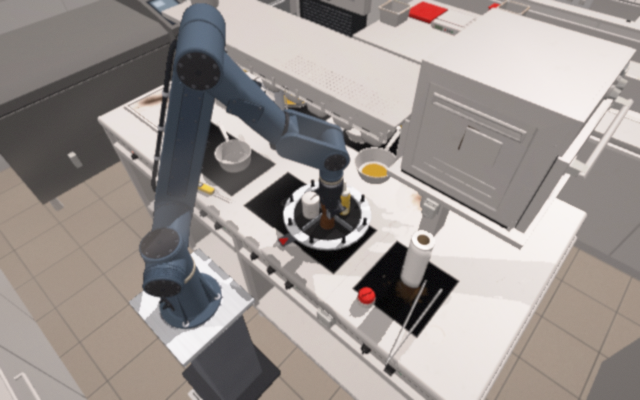

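```bash
python3 - <<'E'
from h import *
c=camera('scene'); p=arm.get_state()['eef_pos']
print(proj(c,p),proj(c,p-[0,0,.017]),proj(c,p+[0,0,.15]), proj(c,[.578,-.118,.068]))
im=c['image'][110:250,240:400,::-1]
cv2.imwrite('pics/s1z.png',cv2.resize(im,None,fx=4,fy=4,interpolation=cv2.INTER_CUBIC))
E
```

```text
[329.45627942 213.33006501] [329.40142409 216.59613839] [329.99242468 181.40810581] [326.56228184 208.46606303]
```

View pics/s1z.png

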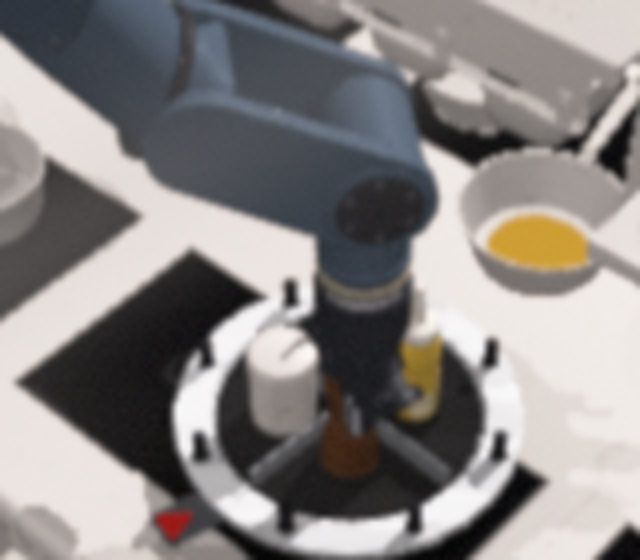

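Request:
drive_tool:
  plan:
    - {"claw":0,"xyz":[-0.39,0,-1.0],"roll":0}
    - {"claw":0,"xyz":[-0.39,0,-1.0],"roll":0}
    - {"claw":0,"xyz":[0,0,-1.0],"roll":0}
    - {"claw":0,"xyz":[0,0,-1.0],"roll":0}
    - {"claw":0,"xyz":[0,0,0],"roll":0}

```text
t: 5.25
eef_pos: [0.5505, -0.2736, 0.2481]
tcp_rot: [[0.172, -0.0, -0.985], [0.985, 0.0, 0.172], [0.0, -1.0, 0.0]]
wrist_force: [-0.9, -0.5, 0.2]
finger_gap: 0.0002
```

Request:
drive_tool:
  plan:
    - {"claw":0,"xyz":[0,0.8,0],"roll":0}
    - {"claw":0,"xyz":[0,0.8,0],"roll":0}
    - {"claw":0,"xyz":[0,0.8,0],"roll":0}
    - {"claw":0,"xyz":[0,0.8,0],"roll":0}
    - {"claw":0,"xyz":[0,0,0],"roll":0}

```text
t: 5.88
eef_pos: [0.5474, -0.2728, 0.1668]
tcp_rot: [[0.173, -0.005, -0.985], [0.985, 0.003, 0.173], [0.003, -1.0, 0.005]]
wrist_force: [-0.2, 0.3, 0.9]
finger_gap: -0.0002
```

```bash
python3 - <<'E'
from h import *
c=snap('scene','s2');c2=snap('top','t2');c3=snap('wrist','w2'); p=arm.get_state()['eef_pos']
print(p)
a=c['image'][110:250,240:400,::-1]; b=c2['image'][120:260,260:420,::-1]
a,b=[cv2.resize(i,None,fx=2.5,fy=2.5,interpolation=cv2.INTER_CUBIC) for i in(a,b)]
w=cv2.resize(c3['image'][:,:,::-1],(400,250))
cv2.imwrite('pics/m2.png',np.vstack([np.hstack([a,b]),np.hstack([w,w*0])]))
E
```

```text
[ 0.5495815  -0.27452657  0.16928883]
```

View pics/m2.png

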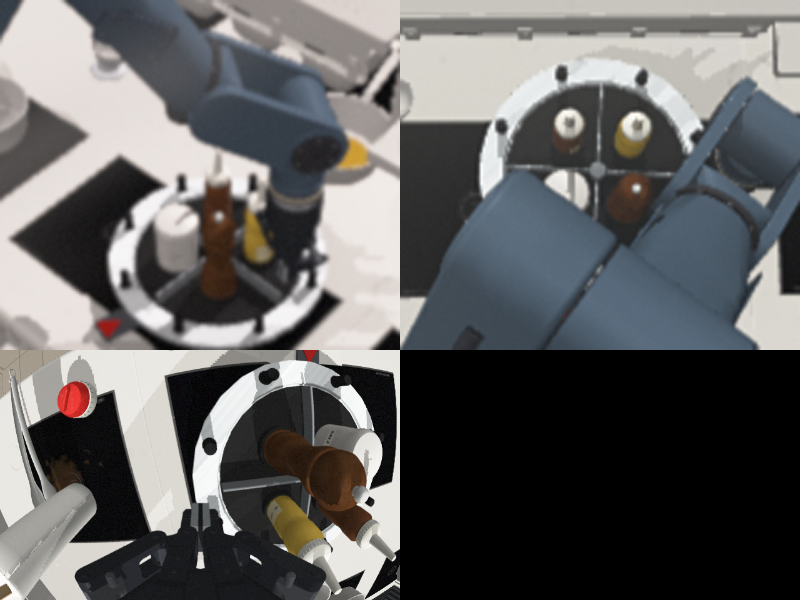

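Request:
drive_tool:
  plan:
    - {"claw":0,"xyz":[-0.1,0.8,0],"roll":0}
    - {"claw":0,"xyz":[0,0.8,0],"roll":0}
    - {"claw":0,"xyz":[0,0.8,0],"roll":0}
    - {"claw":0,"xyz":[0,0.8,0],"roll":0}
    - {"claw":0,"xyz":[0,0.6,0],"roll":0}

```text
t: 6.65
eef_pos: [0.5495, -0.2774, 0.0736]
tcp_rot: [[0.174, 0.001, -0.985], [0.985, -0.001, 0.174], [-0.001, -1.0, -0.001]]
wrist_force: [-0.8, 1.0, -0.1]
finger_gap: 0.0001
```

Request:
drive_tool:
  plan:
    - {"claw":0,"xyz":[0,0,0],"roll":0}

```text
t: 6.78
eef_pos: [0.5488, -0.2768, 0.0728]
tcp_rot: [[0.174, -0.001, -0.985], [0.985, 0.001, 0.174], [0.001, -1.0, 0.001]]
wrist_force: [0.4, -0.1, 0.5]
finger_gap: -0.0008
```

```bash
python3 - <<'E'
from h import *
c=snap('scene','s3');c3=snap('wrist','w3'); s=arm.get_state();p=s['eef_pos']; d=p[:2]-[.578,-.118]
print(p,s['wrist_force'],np.hypot(*d),np.degrees(np.arctan2(d[1],d[0])))
a=c['image'][110:250,240:400,::-1]
a=cv2.resize(a,(400,350),interpolation=cv2.INTER_CUBIC)
w=cv2.resize(c3['image'][:,:350*640//640,::-1],(400,350))
cv2.imwrite('pics/m3.png',np.hstack([a,w]))
E
```

```text
[ 0.54958818 -0.27739637  0.07397522] [-0.41468     0.31737333 -0.41376283] 0.1619087192429325 -100.1066217762085
```

View pics/m3.png

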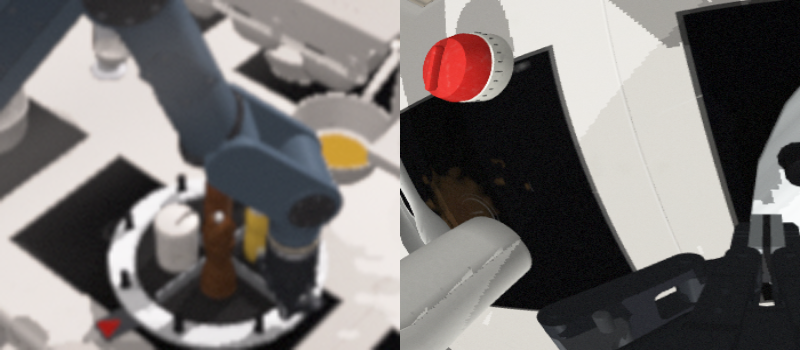

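View pics/w3.png

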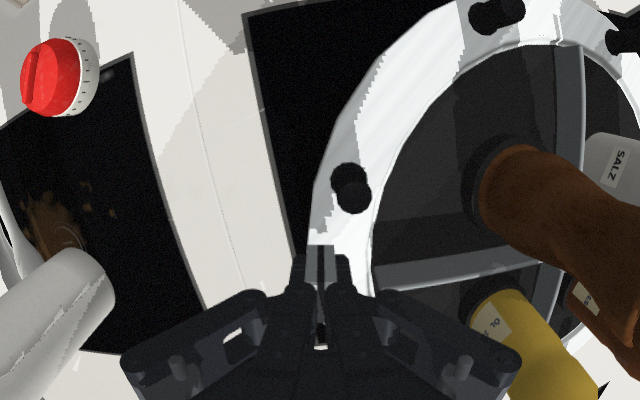

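Request:
drive_tool:
  plan:
    - {"claw":0,"xyz":[0.01,0,0.32],"roll":0.05}
    - {"claw":0,"xyz":[0.01,0,0.32],"roll":0.05}
    - {"claw":0,"xyz":[0.005,0,0.2],"roll":0.03}
    - {"claw":0,"xyz":[0.005,0,0.2],"roll":0.03}
    - {"claw":0,"xyz":[0.005,0,0.2],"roll":0.03}

```text
t: 7.5
eef_pos: [0.5203, -0.2693, 0.074]
tcp_rot: [[0.358, 0.003, -0.934], [0.934, -0.002, 0.358], [-0.001, -1.0, -0.003]]
wrist_force: [0.6, -1.7, 1.3]
finger_gap: -0.0002
```

Request:
drive_tool:
  plan:
    - {"claw":0,"xyz":[0.005,0,0.2],"roll":0.03}
    - {"claw":0,"xyz":[0.005,0,0.26],"roll":0.04}
    - {"claw":0,"xyz":[0.01,0,0.32],"roll":0.05}
    - {"claw":0,"xyz":[0.01,0,0.39],"roll":0.06}
    - {"claw":0,"xyz":[0.01,0,0.39],"roll":0.06}

```text
t: 8.12
eef_pos: [0.4845, -0.2503, 0.0733]
tcp_rot: [[0.571, 0.0, -0.821], [0.821, -0.0, 0.571], [-0.0, -1.0, -0.0]]
wrist_force: [0.9, -1.2, 0.4]
finger_gap: 0.0001
```

```bash
python3 - <<'E'
from h import *
c3=snap('wrist','w4'); s=arm.get_state();p=s['eef_pos']; d=p[:2]-[.578,-.118]
print(p,s['wrist_force'],np.hypot(*d),np.degrees(np.arctan2(d[1],d[0])),s['joint_pos'])
E
```

```text
[ 0.48272309 -0.24889546  0.07304971] [-1.44529423  1.29327901 -0.57219276] 0.1618990757757834 -126.05033108974902 [-3.90646676e+01  3.94306538e+01  1.01354791e+02 -1.30577490e-02
  3.94293034e+01 -9.41566206e+01]
```

View pics/w4.png

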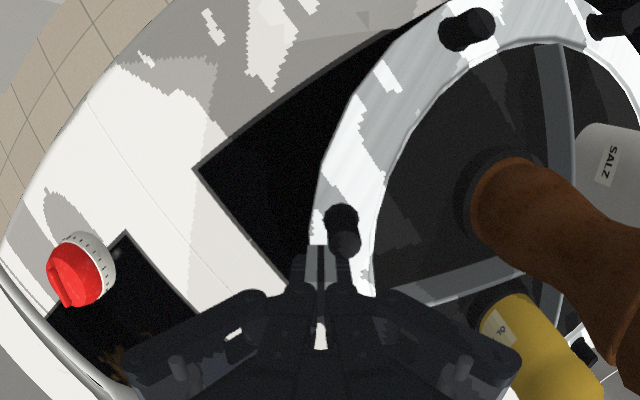

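Request:
drive_tool:
  plan:
    - {"claw":0,"xyz":[0.05,0,0.45],"roll":0.07}
    - {"claw":0,"xyz":[0.05,0,0.51],"roll":0.08}
    - {"claw":0,"xyz":[0.05,0,0.51],"roll":0.08}
    - {"claw":0,"xyz":[0.05,0,0.51],"roll":0.08}
    - {"claw":0,"xyz":[0.05,0,0.51],"roll":0.08}

```text
t: 8.8
eef_pos: [0.4431, -0.2032, 0.073]
tcp_rot: [[0.84, -0.002, -0.543], [0.543, 0.0, 0.84], [-0.002, -1.0, 0.001]]
wrist_force: [-1.1, -3.2, -0.4]
finger_gap: -0.0001
```

Request:
drive_tool:
  plan:
    - {"claw":0,"xyz":[0.02,0,0.51],"roll":0.08}
    - {"claw":0,"xyz":[0.02,0,0.51],"roll":0.08}
    - {"claw":0,"xyz":[0.02,0,0.51],"roll":0.08}
    - {"claw":0,"xyz":[0.02,0,0.51],"roll":0.08}
    - {"claw":0,"xyz":[0.02,0,0.51],"roll":0.08}

```text
t: 9.43
eef_pos: [0.4202, -0.1439, 0.0731]
tcp_rot: [[0.985, -0.002, -0.173], [0.173, 0.0, 0.985], [-0.001, -1.0, 0.001]]
wrist_force: [-0.2, -1.8, -1.4]
finger_gap: -0.0003
```

```bash
python3 - <<'E'
from h import *
c3=snap('wrist','w5'); s=arm.get_state();p=s['eef_pos']; d=p[:2]-[.578,-.118]
print(p,s['wrist_force'],np.hypot(*d),np.degrees(np.arctan2(d[1],d[0])),s['joint_pos'])
R=s['tcp_rot'];print('xang',np.degrees(np.arctan2(R[1,0],R[0,0])))
E
```

```text
[ 0.4189426  -0.14203243  0.07303955] [-1.00742852  1.30885033 -0.2803143 ] 0.160862719979609 -171.40800688317984 [-3.32607723e+01  3.57311227e+01  1.15838995e+02  1.76721898e-03
  2.86988892e+01 -4.31369001e+01]
xang 9.8748909026379
```

View pics/w5.png

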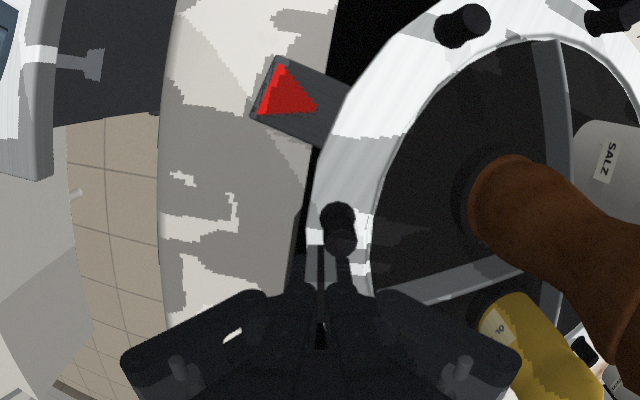

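Request:
drive_tool:
  plan:
    - {"claw":0,"xyz":[0.03,0,0.51],"roll":0.08}
    - {"claw":0,"xyz":[0.03,0,0.51],"roll":0.08}
    - {"claw":0,"xyz":[0.03,0,0.51],"roll":0.08}
    - {"claw":0,"xyz":[0.03,0,0.51],"roll":0.08}
    - {"claw":0,"xyz":[0.03,0,0.51],"roll":0.08}

```text
t: 10.1
eef_pos: [0.4223, -0.0803, 0.0731]
tcp_rot: [[0.975, -0.004, 0.223], [-0.223, 0.001, 0.975], [-0.004, -1.0, 0.0]]
wrist_force: [-1.4, -1.4, -0.1]
finger_gap: -0.0001
```

Request:
drive_tool:
  plan:
    - {"claw":0,"xyz":[0.02,0,0.51],"roll":0.08}
    - {"claw":0,"xyz":[0.02,0,0.51],"roll":0.08}
    - {"claw":0,"xyz":[0.02,0,0.51],"roll":0.08}
    - {"claw":0,"xyz":[0.02,0,0.51],"roll":0.08}
    - {"claw":0,"xyz":[0.02,0,0.38],"roll":0.06}

```text
t: 10.72
eef_pos: [0.4463, -0.0252, 0.073]
tcp_rot: [[0.823, -0.005, 0.568], [-0.568, 0.001, 0.823], [-0.004, -1.0, -0.002]]
wrist_force: [-1.1, -1.3, 0.5]
finger_gap: -0.0001
```

```bash
python3 - <<'E'
from h import *
c3=snap('wrist','w6');c2=snap('scene','s6'); s=arm.get_state();p=s['eef_pos']; d=p[:2]-[.578,-.118]
print(p,s['wrist_force'],np.hypot(*d),np.degrees(np.arctan2(d[1],d[0])),s['joint_pos'])
R=s['tcp_rot'];print('xang',np.degrees(np.arctan2(R[1,0],R[0,0])))
a=c2['image'][110:250,240:400,::-1]
a=cv2.resize(a,(400,350),interpolation=cv2.INTER_CUBIC)
w=cv2.resize(c3['image'][:,:,::-1],(400,350))
cv2.imwrite('pics/m6.png',np.hstack([a,w]))
E
```

```text
[ 0.44758844 -0.02527908  0.07313016] [0.32097698 0.39299399 0.20124378] 0.160013577540782 144.58766794882555 [-1.75686060e+01  3.58685647e+01  1.15105076e+02  1.47999896e-03
  2.91232108e+01  1.69112169e+01]
xang -34.48113863089947
```

View pics/m6.png

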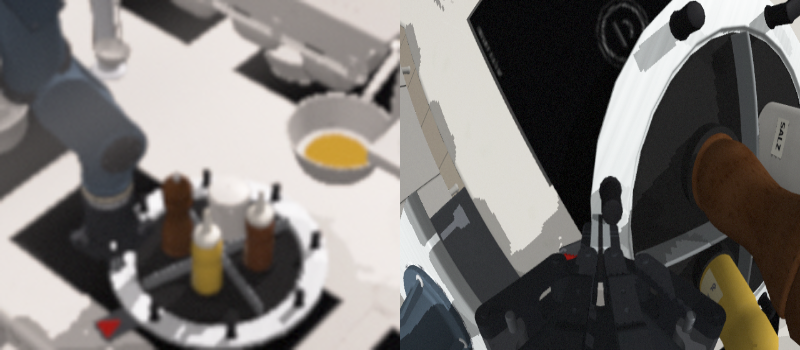

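Request:
drive_tool:
  plan:
    - {"claw":0,"xyz":[0.02,0,0.45],"roll":0.07}
    - {"claw":0,"xyz":[0.02,0,0.51],"roll":0.08}
    - {"claw":0,"xyz":[0.02,0,0.51],"roll":0.08}
    - {"claw":0,"xyz":[0.02,0,0.51],"roll":0.08}
    - {"claw":0,"xyz":[0.02,0,0.51],"roll":0.08}

```text
t: 11.45
eef_pos: [0.4906, 0.0174, 0.073]
tcp_rot: [[0.545, -0.005, 0.839], [-0.839, 0.001, 0.545], [-0.003, -1.0, -0.004]]
wrist_force: [-2.5, 0.4, 1.3]
finger_gap: -0.0001
```

Request:
drive_tool:
  plan:
    - {"claw":0,"xyz":[0.02,0,0.45],"roll":0.07}
    - {"claw":0,"xyz":[0.01,0,0.32],"roll":0.05}
    - {"claw":0,"xyz":[0.01,0,0.19],"roll":0.03}
    - {"claw":0,"xyz":[0,0,0],"roll":0}

```text
t: 11.95
eef_pos: [0.5135, 0.0284, 0.0731]
tcp_rot: [[0.415, -0.001, 0.91], [-0.91, 0.0, 0.415], [-0.0, -1.0, -0.0]]
wrist_force: [-1.0, 0.4, -0.2]
finger_gap: -0.0002
```

```bash
python3 - <<'E'
from h import *
import pickle
c3=snap('wrist','w7');c2=snap('scene','s7');c1=snap('top','t7'); s=arm.get_state();p=s['eef_pos']; d=p[:2]-[.578,-.118]
pickle.dump((c1,c2,c3,s),open('c7.pkl','wb'))
print(p,s['wrist_force'],np.hypot(*d),np.degrees(np.arctan2(d[1],d[0])),s['joint_pos'])
R=s['tcp_rot'];print('xang',np.degrees(np.arctan2(R[1,0],R[0,0])))
a=c2['image'][110:250,240:400,::-1]
a=cv2.resize(a,(400,350),interpolation=cv2.INTER_CUBIC)
w=cv2.resize(c1['image'][120:260,260:420,::-1],(400,350),interpolation=cv2.INTER_CUBIC)
cv2.imwrite('pics/m7.png',np.hstack([a,w]))
E
```

```text
[0.51360245 0.0282124  0.07327357] [-0.99308456  0.83022151 -0.08597668] 0.15976579852948017 113.77053473250382 [-9.31485159e+00  3.81581348e+01  1.05683624e+02 -9.76251056e-03
  3.61601709e+01  5.62141189e+01]
xang -65.52108826371342
```

View pics/m7.png

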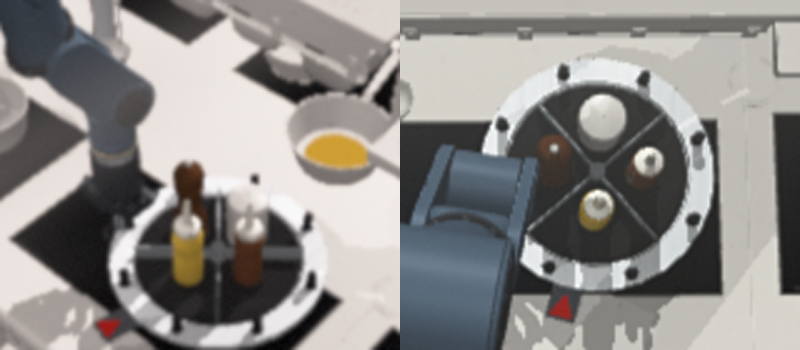

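View pics/w7.png

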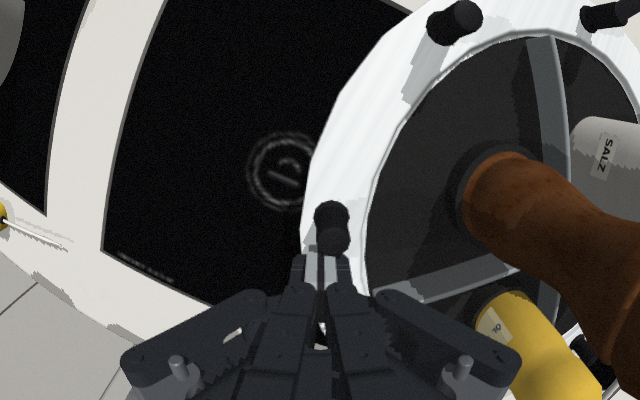

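```bash
cat >> h.py <<'E'
def meas(c,z=0.06,ctr=(0.5779,-0.1181)):
    k=knobs(c,ctr); d=k[:,3:5]-ctr; r=np.hypot(*d.T); a=np.degrees(np.arctan2(d[:,1],d[:,0]))
    ok=(abs(r-.155)<.006)&(k[:,0]<22); 
    print('knobs',np.c_[k[ok,:1],r[ok]*1000,a[ok],a[ok]%45].round(1))
    im=c['image'].astype(int); m=(im[...,0]>im[...,1]+60)&(im[...,1]<90)&(im[...,2]<90)
    yy,xx=np.mgrid[:400,:640]
    P=proj(c,[.385,-.065,.006]); m&=np.hypot(xx-P[0],yy-P[1])<14
    w=m*(im[...,0]-im[...,1]); u,v=(w*xx).sum()/w.sum(),(w*yy).sum()/w.sum()
    p=pix2plane(c,u,v,.006)[:2]-ctr; print('arrow',u,v,m.sum(),np.degrees(np.arctan2(p[1],p[0])),np.hypot(*p))
    hsv=cv2.cvtColor(c['image'],cv2.COLOR_RGB2HSV)
    P=proj(c,[*ctr,.1]); y=(hsv[...,0]>18)&(hsv[...,0]<32)&(hsv[...,1]>120)&(hsv[...,2]>80)&(np.hypot(xx-P[0],yy-P[1])<45)
    print('yellow',xx[y].mean(),yy[y].mean(),y.sum())
E
python3 - <<'E'
from h import *
import pickle
np.set_printoptions(suppress=True,precision=3)
a=pickle.load(open('c0.pkl','rb')); b=pickle.load(open('c7.pkl','rb'))
for c in (a['top'],b[0]): print('TOP');meas(c)
for c in (a['scene'],b[1]): print('SCENE');meas(c)
E
```

```text
TOP
knobs [[  14.   154.9   19.4   19.4]
 [  11.   153.5  -25.4   19.6]
 [  13.   154.5   64.3   19.3]
 [  13.   152.9  -70.8   19.2]
 [  14.   154.5  108.9   18.9]
 [  12.   152.9 -116.2   18.8]
 [  12.   154.   153.5   18.5]
 [  14.   153.  -161.3   18.7]]
arrow 324.3254599701641 243.02685231228244 43 164.648095754224 0.20056551357598681
yellow 350.3114754098361 177.327868852459 61
TOP
knobs [[  11.   154.3   18.2   18.2]
 [  12.   153.5  -26.8   18.2]
 [  13.   154.4   62.9   17.9]
 [  15.   152.7  -72.1   17.9]
 [  15.   152.4 -117.4   17.6]
 [  13.   154.2  152.5   17.5]
 [  13.   153.8 -162.5   17.5]]
arrow 324.3186587591241 243.02258211678833 43 164.64007460143915 0.2005568889507704
yellow 336.0 207.71428571428572 42
SCENE
knobs [[   8.   156.1   63.4   18.4]
 [   9.   156.8   19.2   19.2]
 [  12.   155.4  -25.9   19.1]
 [  15.   153.2  154.4   19.4]
 [  13.   154.7  -71.    19. ]
 [  20.   151.2 -115.2   19.8]]
arrow 282.84886581033066 240.1112325772069 39 163.69379438882794 0.19941486257102492
yellow 342.92857142857144 202.75 168
SCENE
knobs [[  10.   155.5  -26.7   18.3]
 [  10.   153.   152.9   17.9]
 [  12.   155.2  -72.4   17.6]
 [  18.   151.7 -162.    18. ]
 [  20.   150.1 -116.8   18.2]]
arrow 282.87584215591914 240.20091434071222 41 163.81631472300097 0.1995286210843029
yellow 314.82805429864254 213.30769230769232 221
```

Request:
drive_tool:
  plan:
    - {"claw":0,"xyz":[0.01,0,0.26],"roll":0.04}
    - {"claw":0,"xyz":[0.01,0,0.38],"roll":0.06}
    - {"claw":0,"xyz":[0.01,0,0.32],"roll":0.05}
    - {"claw":0,"xyz":[0,0,0.19],"roll":0.03}
    - {"claw":0,"xyz":[0,0,0],"roll":0}

```text
t: 12.72
eef_pos: [0.5415, 0.0378, 0.0734]
tcp_rot: [[0.245, 0.001, 0.97], [-0.97, -0.0, 0.245], [0.001, -1.0, 0.001]]
wrist_force: [0.2, -0.0, 0.3]
finger_gap: -0.0003
```

```bash
python3 - <<'E'
from h import *
import pickle
np.set_printoptions(suppress=True,precision=3)
c3=snap('wrist','w8');c2=snap('scene','s8');c1=snap('top','t8'); s=arm.get_state();p=s['eef_pos']; d=p[:2]-[.578,-.118]
print(p,s['wrist_force'],np.hypot(*d),np.degrees(np.arctan2(d[1],d[0])))
meas(c1);meas(c2)
a=c2['image'][150:250,270:390,::-1]
a=cv2.resize(a,(400,333),interpolation=cv2.INTER_CUBIC)
w=cv2.resize(c1['image'][130:260,270:410,::-1],(400,333),interpolation=cv2.INTER_CUBIC)
cv2.imwrite('pics/m8.png',np.hstack([a,w]))
E
```

```text
[0.541 0.038 0.073] [-0.701  0.554  0.14 ] 0.16007763917493398 103.30888857076677
knobs [[  13.   154.6    7.5    7.5]
 [  13.   153.8  -37.4    7.6]
 [  12.   154.5   52.4    7.4]
 [  15.   152.5  -82.8    7.2]
 [   6.   149.8  123.5   33.5]
 [  13.   152.5 -128.4    6.6]
 [  13.   154.7  141.8    6.8]
 [  12.   153.4 -173.5    6.5]]
arrow 324.3220143220143 243.02564102564102 43 164.64428498455192 0.20056449652238512
yellow 332.90697674418607 207.02325581395348 43
knobs [[   5.   160.9    8.2    8.2]
 [   8.   154.3  -37.9    7.1]
 [  10.   154.2  141.9    6.9]
 [  10.   155.1  -83.4    6.6]
 [  16.   150.1 -173.6    6.4]
 [  21.   150.7 -127.4    7.6]]
arrow 282.8719306692345 240.20197400096293 41 163.81525323264626 0.1995437425664906
yellow 312.8914027149321 211.4660633484163 221
```

View pics/m8.png

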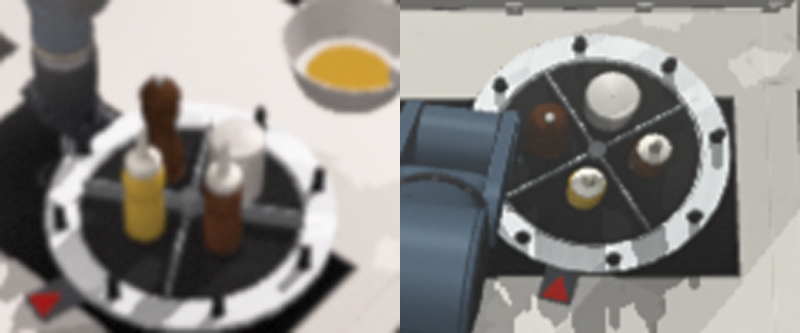

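```bash
python3 - <<'E'
from h import *
c=camera('top'); im=c['image']; C=np.array([.5779,-.1181])
cv2.imwrite('pics/z9.png',cv2.resize(im[180:250,305:365,::-1],None,fx=8,fy=8,interpolation=cv2.INTER_CUBIC))
yy,xx=np.mgrid[:400,:640]
m=(im.min(2)>140)&(np.hypot(xx-336,yy-199)<9)
print(m.sum()); 
for z in(.17,.19): 
    p=pix2plane(c,xx[m].mean(),yy[m].mean(),z)[:2]-C; print(z,xx[m].mean(),yy[m].mean(),np.degrees(np.arctan2(p[1],p[0])),np.hypot(*p))
c=camera('scene')
im=c['image'];hsv=cv2.cvtColor(im,cv2.COLOR_RGB2HSV)
P=proj(c,[*C,.1]); y=(hsv[...,0]>18)&(hsv[...,0]<32)&(hsv[...,1]>120)&(hsv[...,2]>80)&(np.hypot(xx-P[0],yy-P[1])<45)
# predicted axis pixels for tray-based bottle pos
for a in(160,162,164,166,168):
    q=C+.064*np.array([np.cos(np.radians(a)),np.sin(np.radians(a))])
    pr=[proj(c,[*q,z]) for z in(.06,.1,.14)]
    print(a,[ (round(u,1), round(xx[y&(abs(yy-v)<=1)].mean(),1) if (y&(abs(yy-v)<=1)).any() else None) for u,v in pr])
E
```

```text
72
0.17 334.55555555555554 200.55555555555554 160.52693405948244 0.06209348153307493
0.19 334.55555555555554 200.55555555555554 160.5767623850435 0.06491885671220529
160 [(np.float64(312.1), np.float64(312.8)), (np.float64(311.8), np.float64(312.7)), (np.float64(311.6), np.float64(313.2))]
162 [(np.float64(312.3), np.float64(312.5)), (np.float64(312.1), np.float64(312.7)), (np.float64(311.9), np.float64(313.2))]
164 [(np.float64(312.6), np.float64(312.5)), (np.float64(312.4), np.float64(312.5)), (np.float64(312.2), np.float64(313.0))]
166 [(np.float64(313.0), np.float64(312.7)), (np.float64(312.7), np.float64(312.5)), (np.float64(312.5), np.float64(313.0))]
168 [(np.float64(313.3), np.float64(312.7)), (np.float64(313.1), np.float64(312.5)), (np.float64(312.8), np.float64(313.0))]
```

View pics/z9.png

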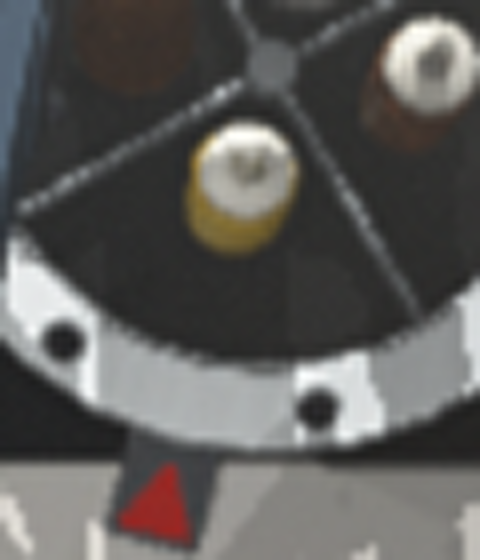

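```bash
python3 - <<'E'
from h import *
C=np.array([.5779,-.1181])
for k in range(1):
    c=camera('top'); im=c['image']
    print('hub',pix2plane(c,338.6,187.9,.068))
    g=cv2.resize(im[190:212,325:347].min(2),None,fx=8,fy=8,interpolation=cv2.INTER_CUBIC)
    n,l,st,ce=cv2.connectedComponentsWithStats((g>120).astype(np.uint8))
    for i in range(1,n):
        if st[i,4]>500:
            m=(l==i).astype(np.uint8); cs=max(cv2.findContours(m,0,2)[0],key=cv2.contourArea)
            (x,y),r=cv2.minEnclosingCircle(cs); (ex,ey),ax,_=cv2.fitEllipse(cs)
            for X,Y in((x,y),(ex,ey)):
                u,v=325+(X+.5)/8-.5,190+(Y+.5)/8-.5
                p=pix2plane(c,u,v,.178)[:2]-C; print(st[i],u,v,r/8,ax,np.degrees(np.arctan2(p[1],p[0])),np.hypot(*p))
E
```

```text
hub [ 0.5787186  -0.11706879  0.068     ]
[  41   43   91   94 5959] 335.3385305404663 200.6706886291504 5.910857200622559 (89.99163818359375, 93.00596618652344) 162.88161677302307 0.06279794379188278
[  41   43   91   94 5959] 335.2366552352905 200.59832572937012 5.910857200622559 (89.99163818359375, 93.00596618652344) 162.52636917137946 0.06266494163386736
```

Request:
drive_tool:
  plan:
    - {"claw":0,"xyz":[0,0,-0.3],"roll":0}
    - {"claw":0,"xyz":[0,0,-0.6],"roll":0}
    - {"claw":0,"xyz":[-0.2,0,-0.6],"roll":0}
    - {"claw":0,"xyz":[-0.6,0,0],"roll":0}
    - {"claw":0,"xyz":[-0.6,-0.3,0],"roll":0}

```text
t: 13.65
eef_pos: [0.4954, 0.0636, 0.0808]
tcp_rot: [[0.244, -0.001, 0.97], [-0.97, 0.0, 0.244], [-0.0, -1.0, -0.001]]
wrist_force: [-0.4, 0.1, -0.3]
finger_gap: -0.0002
```

Request:
drive_tool:
  plan:
    - {"claw":0,"xyz":[-0.6,-0.8,-0.6],"roll":0}
    - {"claw":0,"xyz":[-0.6,-0.9,-0.6],"roll":0}
    - {"claw":0,"xyz":[-0.6,-0.9,-0.6],"roll":0}
    - {"claw":0,"xyz":[-0.6,-0.9,-0.3],"roll":0}
    - {"claw":0,"xyz":[-0.6,-0.9,0],"roll":0}

```text
t: 14.28
eef_pos: [0.4258, 0.124, 0.1921]
tcp_rot: [[0.245, 0.0, 0.969], [-0.969, 0.0, 0.245], [-0.0, -1.0, 0.0]]
wrist_force: [0.8, -0.2, 1.3]
finger_gap: 0.0001
```

Request:
drive_tool:
  plan:
    - {"claw":0,"xyz":[-0.9,-0.6,-0.3],"roll":0}
    - {"claw":0,"xyz":[-0.9,-0.5,-0.3],"roll":0}
    - {"claw":0,"xyz":[-0.9,-0.5,-0.3],"roll":0}
    - {"claw":0,"xyz":[-0.5,0,0],"roll":0}
    - {"claw":0,"xyz":[0,0,0],"roll":0}

```text
t: 14.9
eef_pos: [0.3853, 0.1956, 0.2309]
tcp_rot: [[0.247, 0.001, 0.969], [-0.969, -0.0, 0.247], [0.0, -1.0, 0.001]]
wrist_force: [0.5, 0.2, 0.2]
finger_gap: -0.0001
```

```bash
python3 - <<'E'
from h import *
np.set_printoptions(suppress=True,precision=3)
c2=snap('scene','s10');c1=snap('top','t10'); s=arm.get_state()
print(s['eef_pos'],s['t'],s['wrist_force'])
meas(c1);meas(c2)
im=c1['image'];C=np.array([.5779,-.1181])
g=cv2.resize(im[190:212,325:347].min(2),None,fx=8,fy=8,interpolation=cv2.INTER_CUBIC)
n,l,st,ce=cv2.connectedComponentsWithStats((g>120).astype(np.uint8))
i=1+st[1:,4].argmax(); p=pix2plane(c1,325+(ce[i][0]+.5)/8-.5,190+(ce[i][1]+.5)/8-.5,.178)[:2]-C; print(np.degrees(np.arctan2(p[1],p[0])),np.hypot(*p))
a=cv2.resize(c2['image'][130:250,250:390,::-1],(400,343),interpolation=cv2.INTER_CUBIC)
w=cv2.resize(c1['image'][130:260,270:410,::-1],(400,343),interpolation=cv2.INTER_CUBIC)
cv2.imwrite('pics/m10.png',np.hstack([a,w]))
E
```

```text
[0.386 0.195 0.23 ] 15.0 [ 0.206 -0.241 -0.38 ]
knobs [[  13.   154.6    7.5    7.5]
 [  12.   153.2  -37.5    7.5]
 [  13.   154.4   52.2    7.2]
 [  15.   152.5  -82.8    7.2]
 [  13.   154.7   97.3    7.3]
 [  13.   152.5 -128.4    6.6]
 [  12.   154.7  142.     7. ]
 [  11.   153.8 -173.5    6.5]]
arrow 324.3216248506571 243.0241338112306 43 164.64349032664498 0.20055955600998548
yellow 332.5609756097561 207.14634146341464 41
knobs [[   5.   160.9    8.2    8.2]
 [   9.   154.7  -37.7    7.3]
 [  10.   154.2  142.     7. ]
 [  10.   155.   -83.2    6.8]
 [  16.   150.  -173.6    6.4]
 [  19.   151.2 -127.4    7.6]]
arrow 282.8769851273002 240.20216788505167 41 163.81848009718843 0.19952772386541448
yellow 312.85779816513764 211.40366972477065 218
162.39286620534403 0.06282863686107007
```

View pics/m10.png

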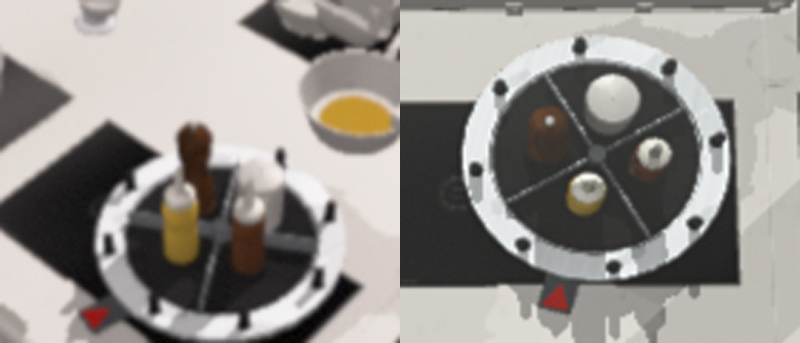

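View pics/t10.png

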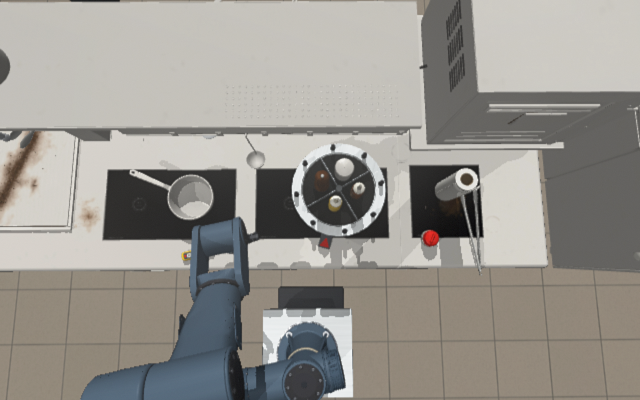

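All the seasonings are upright. The knob phase puts the bottle at about 164.6°, and the arrow lies at about 164.2°. The arm is clear of everything, so I'm handing in.

```bash
python3 -c "
from workcell import arm
print(arm.sign_off())"
```

```text
the job is handed in; nothing more can be done
None
```

The yellow squeeze bottle now stands in line with the red arrow, on the arrow's side, and I handed the job in at about 15 s of the 64 s allowed. I turned the tray about 147° clockwise in one sweep, pushing a single knob with the shut fingers. Then I drew the arm back clear of the carousel.

**Alignment:** the last pictures show the arrow at 164.6° from the top camera and 163.8° from the scene camera. The tray's knobs put the bottle at about 164.6°. The bottle's own cap, seen from the top camera, measured 162.4°, about 2° off. A 2 mm calibration error at the bottle's 64 mm radius is about 1.8°, so that reading is nearly within it, and I did not correct further.

**Other checks:**
- The tray did not move when the arm withdrew.
- All four seasonings stand upright in their quarters.
- The pan, roll, timer and tongs look to be where they were. The thermometer is mostly hidden under the arm in the last picture, so I could not confirm it fully, but the arm never went low near it.
- The force readings I took stayed below about 4 N.

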